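Pulse the glaze grinder

ROBOT

A 6-joint arm with a two-finger parallel gripper is mounted at the origin on the work surface. World frame = base frame: x ahead of the robot, y to its left, z up, the work surface at z = 0. Lengths are in m, angles in rad, forces in N, time in s.
With the tool pointing down it reaches from about 0.3 to 0.95 m from the base axis. Payload 3.1 kg.
Tool frame: the origin (TCP) lies at the very end of the fingers, on their centre line; the grasp point (between the pads) lies 19 mm behind it; y points along the fingers, z is the direction in which the jaws open and shut, and the axes are right-handed (so a half turn about y gives the same grasp; the last joint's range is limited). The gripper opens to 85 mm and grips with 20 to 120 N. Pads are 22 mm wide; open, the fingers measure 114 mm over their backs; the gripper's body (76 mm by 85 mm) begins 54 mm behind the grasp point. The pads swing forward as they close: fully open they stand 13 mm farther back than shut.
Start: joints at [1.221, 0.308, 1.634, -0, 1.2, -0.07], TCP at [0.173, 0.601, 0.231] pointing down, gripper open.
Joint ranges: [-3.06, 3.06], [-0.79, 1.96], [0.05, 2.63], [-1.19, 4.34], [0.05, 2.64], [-2.94, 2.94]. Speed limits (rad/s): [2.79, 2.79, 3.14, 3.14, 3.14, 3.14].

INTERFACE

Orientations are given as a unit quaternion [w, x, y, z].
In Python, from station import move_pose, move_l, goto_joints, grip, hold, ik, get_image, calibration, PlanningError, job_done, outline_of, read_time_s, read_qpos, read_dq, read_tau, read_position, read_tool_rot, read_force, read_ft_torque, read_grip_width gives the robot as it stands. The module is installed in compiled form; this text tells all that it offers. Calls block until the motion is done:
- move_pose(position, orientation): joint-space move of the TCP to a pose.
- move_l(position, ori=None, vel=0.15): straight line of the TCP; ori=None keeps the orientation; vel is the mean speed in m/s.
- goto_joints(angles): joint-space move.
- grip(opening): opening from 0.0 (shut) to 1.0 (fully open); the grip force is fixed at half the most; returns when the fingers have stopped.
- hold(seconds).
- ik(position, orientation): joint angles nearest the present ones, or None.
- get_image(name): name is "side" or "top"; returns the picture (480x640x3 uint8, red, green, blue); there is no depth.
- calibration(name): a dict with "intrinsics" (3x3 intrinsics, pixels), "R" (3x3) and "t" (3): a world point X has camera coordinates R X + t. Camera axes: x right, y down, z forward; pixel columns grow to the right and rows downward; lengths in m; the calibration is good to about 2 mm. A picture is of the moment at which its call begins. calibration takes no time and is no camera call.
A pose or a line that the arm cannot do raises PlanningError and nothing moves.
- job_done(): hands the job in, once; it reports no verdict.
Trained networks look in the newest picture that a camera, given by its name, has taken for a name from the list of things; names that differ only in an ending like _2 or _b are one class to them, and where a whole thing is asked for, a point or a joint stands for the part that bears it (a point fixed in the world has none). Each returns a list of dicts, best first, with "confidence" (0 to 1); they miss things now and then, are a little off and sometimes report something else, mostly with a low value. They report only what shows in the picture. A call takes as long as a camera call. They do not tell look-alikes from the thing itself.
- outline_of(query, camera): "mask" (480x640 bool, what is visible of it) and "location" ([column, row] in pixels, amid what is visible of it).
Readings, each from a call of its own:
- read_time_s(): time.
- read_qpos(): joint angles.
- read_dq(): joint speeds.
- read_tau(): joint torques, N m.
- read_position(): TCP position.
- read_tool_rot(): TCP orientation.
- read_force(): force on the tool from outside, world axes, zero at the start.
- read_ft_torque(): the same for the moment, N m.
- read_grip_width(): opening from 0.0 (shut) to 1.0 (fully open).
Only numpy, scipy, OpenCV 4.12 (cv2) and the standard library are available. Lean on these libraries where they do the work, as an engineer would, in place of code of your own. Each camera call takes 0.05 s, during which the arm holds its last target. There are 200 camera calls.

TASK

Lift the wooden dust cover off the glaze grinder by its knob and set it down, without dropping it, the same way up on the empty plywood board. Then take the bayonet lid by its bar, drop its two lugs through the two slots in the grinder's mouth until the lid sits down on the rim, turn it clockwise (seen from above) half-way to its lock, so that the bar points at the middle one of the three raised ribs on the rim, and keep holding it there against the spring: do not turn on to the lock click, and finish while still holding the bar. Leave the bowl, the saucer and the trimming tool where they are.

Things in the scene. Friction and masses are not known exactly. Their poses are not given: they have to be found in the camera images.
- grinder: Cream round bench grinder, fixed, 143 mm across at the foot, 126 mm at the rim, 120 mm tall; origin at the centre of its underside, z up. On its rim, at each slot of the mouth and going clockwise seen from above, are three raised ribs 3 mm high: at the slot (0 deg), at 37.5 deg (half-way) and at 75 deg (lock). The dust cover lies on the rim at the start
- mouth (a point): Centre of the grinder's mouth, level with the rim top. Hole 72 mm across in a flange 8 mm thick. Two slots 20 mm wide along this frame's x (at +x and -x) widen it to 89 mm. Under the flange a spring pushes the turned lid back anticlockwise (about 0.1 N m at half-way); a fixed stop bars turning anticlockwise from the slots; the lock click begins at about 60 deg
- cover_mid (a point): Wooden dust cover, loose, upright on the rim. Point on its axis, half-way up: 24 mm above its lowest face, 24 mm below its top. From below: a boss 56 mm across, 8 mm high, hanging loosely in the mouth; a disc 106 mm across, 8 mm thick, lying on the rim; a round knob 26 mm across, 32 mm high, its middle 8 mm above this point
- ware_board: Empty square plywood board, 160 x 160 mm, 10 mm thick, flat and fixed on the bench to one side of the grinder; origin at the centre of its underside
- lid_mid (a point): Grey bayonet lid, 0.2 kg, 60 mm tall, standing on its plug on the bench. Point on its axis half-way up, 30 mm above the plug's underside. Plug 68.4 mm across, 20 mm high, lowest 5 mm tapered; 2 lugs on it at +x and -x of this frame, 14 mm wide, out to 42.5 mm from the axis, 5 to 10 mm above the underside; over it a disc 92 mm across, 7 mm thick. Fully down, this point is 10 mm above the rim
- bar (a point): The lid's upright bar handle, 58 mm long along this frame's x (in line with the lugs), 14 mm thick, 33 mm high. Point on the lid's axis, 18 mm above the lid's mid point, 21 mm above the disc and 12 mm below the bar's top: a good place to grip. Turned by half a turn the lid is the same
- bowl_mid (a point): Bystander: upturned grey clay bowl, 104 mm across, 52 mm high, point on its axis half-way up
- saucer_mid (a point): Bystander: grey clay saucer, 100 mm across, 12 mm high, point on its axis half-way up
- rib_mid (a point): Bystander: trimming tool, flat steel with a wooden handle, 140 mm long, 24 mm wide, 10 mm thick, lying on the bench in front of the grinder; point near its middle
There are look-alikes about, which are no part of the job. What is meant by the grinder is not pink, and is the smaller of those in its own colour. Leave any orange look-alike of the part that bears lid_mid alone.

How it is judged:
On the way, in this order (a step that is already met when the one before it is completed fails the run):
1. the dust cover stands upright on the plywood board, released (horizontal distance between cover_mid and ware_board below 0.055 m and height (world z) of cover_mid below 0.038 m and angle between cover_mid's own z axis and vertical below 0.1 rad and contact force between the fingers and cover below 0.1 N), for 0.2 s.
2. the lid's lugs are through the slots and the lid is down on the rim, not yet turned (z of lid_mid in the frame of grinder below 0.132 m and horizontal distance between lid_mid and grinder below 0.005 m and angle between the x axis of lid_mid and the x axis of grinder, either way round below 0.25 rad), for 0.1 s.
At the end, for the whole second after the job is handed in: The lid is in the mouth (within 3 mm of fully down, 5 mm of the axis, upright), turned 27 to 48 deg clockwise from the slots (half-way is 37.5), and gripped by the fingers (over 2 N) throughout the last second; the cover rests upright on the board, its centre within 55 mm of the board's (z of lid_mid in the frame of grinder below 0.133 m and horizontal distance between lid_mid and grinder below 0.005 m and angle between each of lid_mid, cover_mid's own z axis and vertical below 0.1 rad and angle between the x axis of lid_mid and the x axis of grinder, either way round between 0.47 and 0.84 rad and contact force between the fingers and lid above 2 N and horizontal distance between cover_mid and ware_board below 0.055 m and height (world z) of cover_mid below 0.038 m and linear speed of cover below 0.02 m/s); the arm keeps its last pose, push and grip.
It fails at once if the lid is turned on to the lock click (beyond 55 degrees) (z of lid_mid in the frame of grinder below 0.133 m and horizontal distance between lid_mid and grinder below 0.006 m and angle between the x axis of lid_mid and the x axis of grinder, either way round above 0.96 rad).
It fails at once if the dust cover is dropped: let go more than 30 mm above the board (height (world z) of cover_mid above 0.064 m and horizontal distance between cover_mid and grinder above 0.05 m and contact force between the fingers and cover below 0.05 N).
It fails at once if a bystander is moved by more than 15 mm (distance of any of bowl_mid, saucer_mid, rib_mid from where it was at the start of the episode above 0.015 m).
It also fails if it takes over 58 s, if anything falls off the work surface, if the arm or the gripper's body presses on something with over 40 N, if the wrist force passes 120 N, or if a joint passes its speed limit or range.

## Working session

There is one attempt and no reset: what is moved stays moved. The work goes in short steps, each a Python script; the robot and the scene stay as the last script left them, time stands still between calls to the robot, and variables do not carry over. Pictures are saved under pics/ and viewed, about 8 in all and at most 12, crops included, and the job is handed in when it is done.

```bash
mkdir -p pics
python3 - <<'E'
from station import *
import cv2,numpy as np
for n in("side","top"):
    im=get_image(n); cv2.imwrite(f"pics/{n}0.png",im[:,:,::-1])
    c=calibration(n); print(n,np.round(c["intrinsics"],1).tolist(),np.round(c["R"],3).tolist(),np.round(c["t"],3).tolist())
    for q in("grinder","cover_mid","ware_board","lid_mid","bowl_mid","saucer_mid","rib_mid"):
        for d in outline_of(q,n):
            if d["confidence"]>.2: 
                r=cv2.boundingRect(d["mask"].astype(np.uint8)); print(n,q,round(d["confidence"],2),np.round(d["location"]),r,int(d["mask"].sum()))
print(read_time_s(),read_position(),read_tool_rot(),read_grip_width())
E
```

```text
side [[448.1, 0.0, 323.0], [0.0, 448.1, 236.4], [0.0, 0.0, 1.0]] [[0.876, -0.482, 0.014], [-0.275, -0.522, -0.807], [0.396, 0.704, -0.59]] [-0.507, 0.23, 0.818]
side grinder 0.84 [235. 331.] (193, 281, 82, 102) 6864
side grinder 0.59 [310. 248.] (283, 204, 60, 73) 2905
side grinder 0.55 [196. 234.] (148, 177, 93, 105) 7921
side cover_mid 0.91 [315. 212.] (290, 199, 47, 31) 1075
side ware_board 0.62 [275. 210.] (252, 196, 56, 43) 1191
side lid_mid 0.93 [371. 343.] (348, 325, 48, 40) 1539
side lid_mid 0.75 [309. 388.] (282, 359, 54, 56) 2114
side bowl_mid 0.57 [356. 201.] (339, 188, 38, 30) 903
side saucer_mid 0.85 [438. 274.] (415, 262, 44, 30) 966
side rib_mid 0.69 [269. 286.] (259, 281, 19, 11) 130
top [[555.6, 0.0, 311.8], [0.0, 555.6, 243.0], [0.0, 0.0, 1.0]] [[0.001, -1.0, -0.019], [-0.989, 0.002, -0.146], [0.146, 0.019, -0.989]] [0.019, 0.553, 1.081]
top grinder 0.81 [300. 254.] (266, 193, 70, 77) 1644
top grinder 0.81 [395. 361.] (356, 326, 79, 76) 4649
top grinder 0.8 [231. 351.] (173, 301, 110, 104) 9051
top cover_mid 0.73 [302. 223.] (273, 199, 56, 55) 2409
top cover_mid 0.72 [399. 138.] (375, 116, 46, 45) 1607
top ware_board 0.77 [217. 229.] (170, 184, 88, 87) 5750
top lid_mid 0.84 [454. 248.] (427, 230, 46, 44) 1585
top lid_mid 0.63 [463. 327.] (443, 301, 46, 45) 1688
top bowl_mid 0.62 [237. 138.] (214, 115, 49, 47) 1770
top saucer_mid 0.89 [396. 138.] (375, 117, 46, 43) 1543
top rib_mid 0.57 [330. 318.] (319, 289, 18, 70) 679
0.8 [0.17263439 0.60071531 0.2313319 ] [ 0.70022787 -0.70017125  0.0985947  -0.0985913 ] 1.0031470231157569
```

View pics/top0.png

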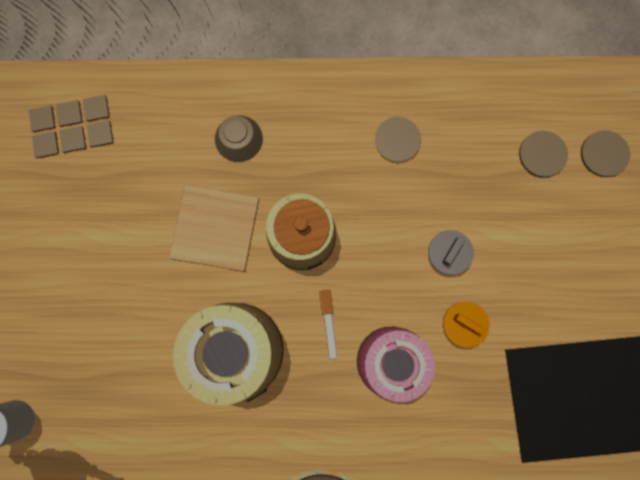

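View pics/side0.png

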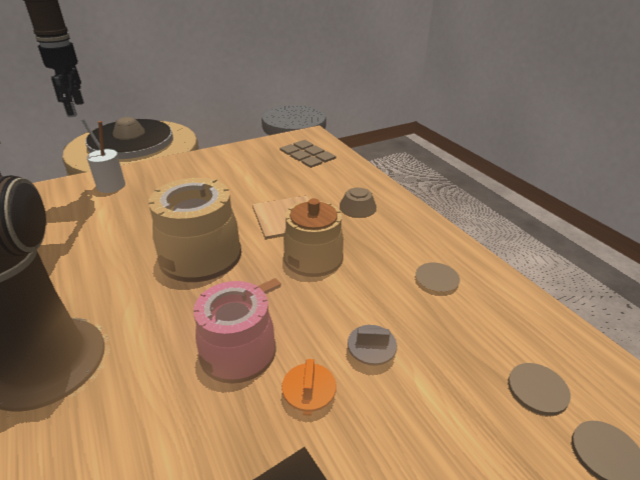

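Top: the target grinder (smaller cream one) is at about (302,230), with the wooden cover on it. The board is at (215,229), the grey lid at (451,252), the orange lid at (467,325), and the tool, big cream grinder and pink grinder are lower in the picture. The side view agrees: grinder (314,235), lid (372,345).

```bash
cat > h.py <<'E'
from station import *
import cv2,numpy as np
from scipy.optimize import minimize
from scipy.spatial.transform import Rotation as Ro
CAL={n:calibration(n) for n in("side","top")}
def proj(n,P):
    c=CAL[n]; q=np.asarray(P)@np.array(c["R"]).T+np.array(c["t"]); q=q@np.array(c["intrinsics"]).T
    return q[:,:2]/q[:,2:]
def back(n,uv,z):
    c=CAL[n]; R=np.array(c["R"]); o=-R.T@np.array(c["t"]); d=R.T@np.linalg.solve(np.array(c["intrinsics"]),[uv[0],uv[1],1.])
    return o+d*(z-o[2])/d[2]
def cyl(r,z0,z1,r1=None):
    a=np.linspace(0,2*np.pi,49)[:-1]; r1=r if r1 is None else r1
    return np.vstack([np.c_[r*np.cos(a),r*np.sin(a),0*a+z0],np.c_[r1*np.cos(a),r1*np.sin(a),0*a+z1]])
def box(a,b,z0,z1): return np.array([[x,y,z] for x in(-a,a) for y in(-b,b) for z in(z0,z1)])
LID=[cyl(.0342,0,.02),cyl(.046,.02,.027),box(.029,.007,.027,.06)]
COVER=[cyl(.053,.008,.016),cyl(.013,.016,.048)]
BOARD=[box(.08,.08,0,.01)]
def sil(n,parts,x,y,z,th,S=3):
    m=np.zeros((480*S,640*S),np.uint8); M=Ro.from_euler("z",th).as_matrix()
    for p in parts:
        uv=proj(n,p@M.T+[x,y,z]); uv=((uv+.5)*S*16).round().astype(np.int32)
        cv2.fillConvexPoly(m,cv2.convexHull(uv),1,shift=4)
    return m>0
def fit(masks,parts,z,x0):
    big={n:cv2.resize(m.astype(np.uint8),None,fx=3,fy=3,interpolation=cv2.INTER_NEAREST)>0 for n,m in masks.items()}
    def f(v):
        e=0
        for n,m in big.items():
            s=sil(n,parts,v[0],v[1],z,v[2]); e+=1-(s&m).sum()/(s|m).sum()
        return e
    sim=np.array([x0]*4,float); sim[1,0]+=.01; sim[2,1]+=.01; sim[3,2]+=.3
    r=minimize(f,x0,method="Nelder-Mead",options=dict(initial_simplex=sim,xatol=1e-4,fatol=1e-5)); return r.x,r.fun
def down(phi): # jaw direction angle phi
    c,s=np.cos(phi),np.sin(phi)
    q=Ro.from_matrix(np.array([[s,0,c],[-c,0,s],[0,-1,0]])).as_quat(); return [q[3],*q[:3]]
def near(q,n,uv):
    return min((d for d in outline_of(q,n) if np.hypot(*(np.array(d["location"])-uv))<25),key=lambda d:-d["confidence"],default=None)
E
python3 - <<'E'
from h import *
from station import *
for n in("side","top"): get_image(n)
J=dict(lid=("lid_mid",LID,0,(371,343),(454,248)),cover=("cover_mid",COVER,.112,(315,212),(302,223)),board=("ware_board",BOARD,0,(275,210),(217,229)))
for k,(q,parts,z,us,ut) in J.items():
    ms={n:near(q,n,u)["mask"] for n,u in(("side",us),("top",ut))}
    x0=back("top",ut,z+.03 if k!="board" else .01)[:2]
    for th in (0,.8,1.6,2.4):
        if k=="cover" and th: continue
        for nn in (["top"],["side","top"]):
            if k=="board" and len(nn)==2: continue
            r=fit({n:ms[n] for n in nn},parts,z,[*x0,th]); print(k,nn,np.round(r[0],4),round(r[1],3))
# rim from network mask: cream outline
d=near("grinder","top",(300,240)); c=near("cover_mid","top",(302,223))
m=d["mask"]|c["mask"]
g=[cyl(.063,.10,.12),cyl(.0715,0,.05)]
print("grinder",fit({"top":m},g,0,[*back("top",(302,230),.12)[:2],0]))
# bar direction, lid
im=get_image("top"); cv2.imwrite("pics/lid.png",cv2.resize(im[220:350,400:500,::-1],None,fx=4.5,fy=4.5,interpolation=cv2.INTER_CUBIC))
E
```

```text
lid ['top'] [ 0.5377 -0.2623  0.1137] 0.056
lid ['side', 'top'] [ 0.5376 -0.2606 -0.2157] 0.142
lid ['top'] [ 0.5374 -0.2617  0.8456] 0.057
lid ['side', 'top'] [ 0.5372 -0.2613  1.0137] 0.155
lid ['top'] [ 0.5375 -0.2623  1.8068] 0.056
lid ['side', 'top'] [ 0.5376 -0.2614  2.5375] 0.131
lid ['top'] [ 0.5377 -0.2622  2.4868] 0.057
lid ['side', 'top'] [ 0.5373 -0.2613  2.4087] 0.131Traceback (most recent call last):
  File "<stdin>", line 6, in <module>
TypeError: 'NoneType' object is not subscriptable
```

Run:
```python
from h import *
from station import *
for n in("side","top"): get_image(n)
J=dict(cover=("cover_mid",COVER,.112,(315,212),(302,223)),board=("ware_board",BOARD,0,(275,210),(217,229)))
for k,(q,parts,z,us,ut) in J.items():
    ms={n:near(q,n,u) for n,u in(("side",us),("top",ut))}; ms={n:d["mask"] for n,d in ms.items() if d}
    print(k,list(ms))
    x0=back("top",ut,z+.016 if k!="board" else .01)[:2]
    for th in (0,.5):
        if k=="cover" and th: continue
        r=fit({n:ms[n] for n in ms if k=="cover" or n=="top"},parts,z,[*x0,th]); print(np.round(r[0],4),round(r[1],3))
d=near("grinder","top",(300,240)); c=near("cover_mid","top",(302,223))
if d and c:
    g=[cyl(.063,.10,.12),cyl(.0715,0,.05)]
    print("grinder",fit({"top":d["mask"]|c["mask"]},g,0,[*back("top",(302,230),.12)[:2],0]))
im=get_image("top"); cv2.imwrite("pics/lid.png",cv2.resize(np.hstack([im[180:280,400:500],im[180:280,260:360]])[:,:,::-1],None,fx=4,fy=4,interpolation=cv2.INTER_CUBIC))
for p in [(0.5,0),(0.5,.15),(.5375,-.262)]:
    for a in (0,.5,1,1.5,2,-.5,-1): 
        j=ik([*p,.25],down(a)); print(p,a,None if j is None else np.round(j,2))
```

```text
cover ['side', 'top']
[0.5735 0.039  0.1502] 0.108
board ['side']
[0.5875 0.2181 0.    ] 0.0
[0.5875 0.2181 0.5   ] 0.0
grinder (array([0.56646454, 0.03796587, 0.05481112]), np.float64(0.40670734860629876))
(0.5, 0) 0 [-0.09  0.05  1.9  -0.    1.19 -0.09]
(0.5, 0) 0.5 [-0.09  0.05  1.9  -0.    1.19 -0.59]
(0.5, 0) 1 [-0.09  0.05  1.9  -0.    1.19 -1.09]
(0.5, 0) 1.5 [-0.09  0.05  1.9  -0.    1.19 -1.59]
(0.5, 0) 2 [-0.09  0.05  1.9  -0.    1.19 -2.09]
(0.5, 0) -0.5 [-0.09  0.05  1.9  -0.    1.19  0.41]
(0.5, 0) -1 [-0.09  0.05  1.9  -0.    1.19  0.91]
(0.5, 0.15) 0 [ 0.21  0.09  1.86 -0.    1.2   0.21]
(0.5, 0.15) 0.5 [ 0.21  0.09  1.86 -0.    1.2  -0.29]
(0.5, 0.15) 1 [ 0.21  0.09  1.86 -0.    1.2  -0.79]
(0.5, 0.15) 1.5 [ 0.21  0.09  1.86 -0.    1.2  -1.29]
(0.5, 0.15) 2 [ 0.21  0.09  1.86 -0.    1.2  -1.79]
(0.5, 0.15) -0.5 [ 0.21  0.09  1.86 -0.    1.2   0.71]
(0.5, 0.15) -1 [ 0.21  0.09  1.86 -0.    1.2   1.21]
(0.5375, -0.262) 0 [-0.53  0.24  1.68 -0.    1.22 -0.53]
(0.5375, -0.262) 0.5 [-0.53  0.24  1.68 -0.    1.22 -1.03]
(0.5375, -0.262) 1 [-0.53  0.24  1.68 -0.    1.22 -1.53]
(0.5375, -0.262) 1.5 [-0.53  0.24  1.68 -0.    1.22 -2.03]
(0.5375, -0.262) 2 [-0.53  0.24  1.68 -0.    1.22 -2.53]
(0.5375, -0.262) -0.5 [-0.53  0.24  1.68 -0.    1.22 -0.03]
(0.5375, -0.262) -1 [-0.53  0.24  1.68 -0.    1.22  0.47]
```

View pics/lid.png

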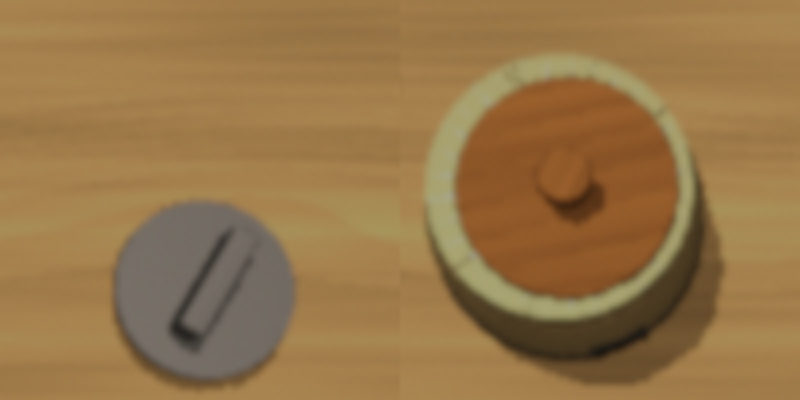

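The crop shows the lid bar running from about (447,263) to (460,238), which gives a yaw of about 2.55. The knob top is at (301,224). I'll do the cover now.

Run:
```python
from h import *
from station import *
k=back("top",(301,223.6),.16); b=back("top",(214.3,228.3),.01); print("knob",k,"board",b)
assert abs(k[0]-.5735)<.006 and abs(k[1]-.039)<.006
x,y=(k[0]+.5735)/2,(k[1]+.039)/2; o=down(0.3)
p=read_position(); move_l([p[0],p[1],.32],vel=.3)
move_pose([x,y,.22],o); move_l([x,y,.132],vel=.1)
print("F",np.round(read_force(),1)); grip(0); print("w",read_grip_width(),np.round(read_force(),1))
move_l([x,y,.24],vel=.12); print("w",read_grip_width(),np.round(read_force(),1))
im=get_image("side"); cv2.imwrite("pics/s1.png",im[100:340,150:470,::-1].repeat(2,0).repeat(2,1))
move_l([b[0],b[1],.24],vel=.25)
im=get_image("top"); cv2.imwrite("pics/t1.png",im[:,:,::-1])
cv2.imwrite("pics/t1c.png",cv2.resize(im[180:280,250:350,::-1],None,fx=6,fy=6,interpolation=cv2.INTER_CUBIC))
print(read_time_s(),read_position())
```

```text
knob [0.57100612 0.03663924 0.16      ] board [0.58899881 0.22378783 0.01      ]
F [ 1.2 -0.7 -0.9]
w 0.2840112010944704 [0.2 0.1 2. ]
w 0.2812659513896722 [-0.2  0.6 -2.6]
8.0833 [0.58880649 0.22227712 0.23963296]
```

View pics/t1c.png

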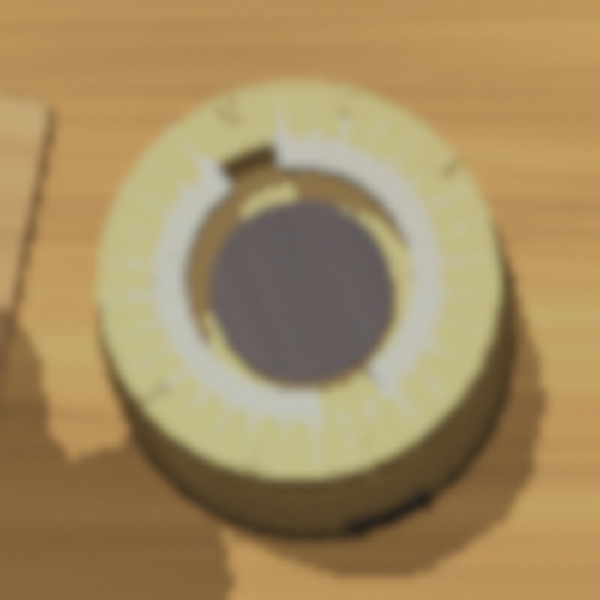

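View pics/s1.png

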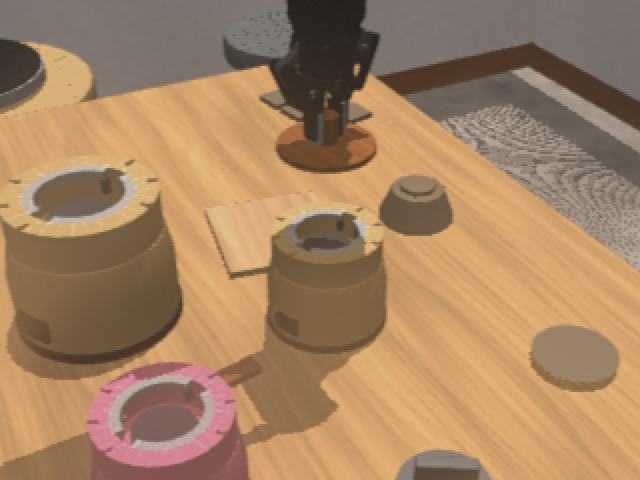

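The cover is lifted level and held. The rim centre is near crop (301,281), the slots are at (250,160) and (345,400), and the ribs are at (230,110), (345,105) and (450,165), which puts the slot axis at about +22.5° in the world. Next I place the cover and rectify the rim.

Run:
```python
from h import *
from station import *
p=read_position(); x,y=p[:2]
move_l([x,y,.05],vel=.2); move_l([x,y,.034],vel=.05)
z=.034
while read_force()[2]<1.0 and z>.026:   # until weight is borne (lifted reading about -2.6)
    z-=.001; move_l([x,y,z],vel=.03)
print("contact z",z,np.round(read_force(),1))
grip(1.0); print(np.round(read_force(),1),read_time_s())
move_l([x,y,.15],vel=.25)
im=get_image("side"); im=im[170:270,220:320]
cv2.imwrite("pics/s2.png",cv2.resize(im[:,:,::-1],None,fx=4,fy=4))
# rim
im=cv2.imread("pics/t1.png")
S=4000.; cx,cy=.573,.037; N=600  # rectified z=.12 plane, 0.25 mm/px, up = +x, left = +y
jj,ii=np.meshgrid(np.arange(N),np.arange(N)); P=np.stack([cx-(ii-N/2)/S,cy-(jj-N/2)/S,0*ii+.12],-1).reshape(-1,3)
uv=proj("top",P).astype(np.float32).reshape(N,N,2)
R=cv2.remap(im,uv[...,0],uv[...,1],cv2.INTER_CUBIC)
hsv=cv2.cvtColor(R,cv2.COLOR_BGR2HSV); 
print("hsv rim/wall/table",[hsv[a,b].tolist() for a,b in((300,70),(560,300),(60,560))])
best=[]
g=cv2.GaussianBlur(cv2.cvtColor(R,cv2.COLOR_BGR2LAB).astype(np.float32),(5,5),0)
# radial edges at given radius +-5 mm, all directions
for name,r0 in(("rim",.063),("hole",.036)):
    pts=[]
    for a in np.linspace(0,2*np.pi,121)[:-1]:
        r=np.arange(r0-.006,r0+.006,.00025); u=N/2+r*S*np.cos(a); v=N/2+r*S*np.sin(a)
        L=cv2.remap(g,u.astype(np.float32)[None],v.astype(np.float32)[None],cv2.INTER_LINEAR)[0]
        d=np.linalg.norm(L[4:]-L[:-4],axis=1); i=d.argmax()
        if d[i]>12: pts.append([u[i+2],v[i+2]])
    pts=np.array(pts)
    f=lambda q:np.sum(np.minimum(np.abs(np.hypot(*(pts-q[:2]).T)-q[2]),6))
    r=minimize(f,[300,300,r0*S],method="Nelder-Mead").x
    res=np.abs(np.hypot(*(pts-r[:2]).T)-r[2])
    print(name,len(pts),"centre",cx-(r[1]-300)/S,cy-(r[0]-300)/S,"radius",r[2]/S,"inliers<.5mm",(res<2).sum())
cv2.imwrite("pics/rect.png",R)
```

```text
contact z 0.03 [-2.8 -0.3  3.3]
[-0.2 -0.8 -0. ] 11.275
hsv rim/wall/table [[27, 77, 193], [20, 125, 94], [18, 131, 181]]
rim 61 centre 0.5736800845248492 0.0412513882202573 radius 0.06346631752997321 inliers<.5mm 48
hole 102 centre 0.5725167296973086 0.03720737424643209 radius 0.033248323244786604 inliers<.5mm 32
```

View pics/rect.png

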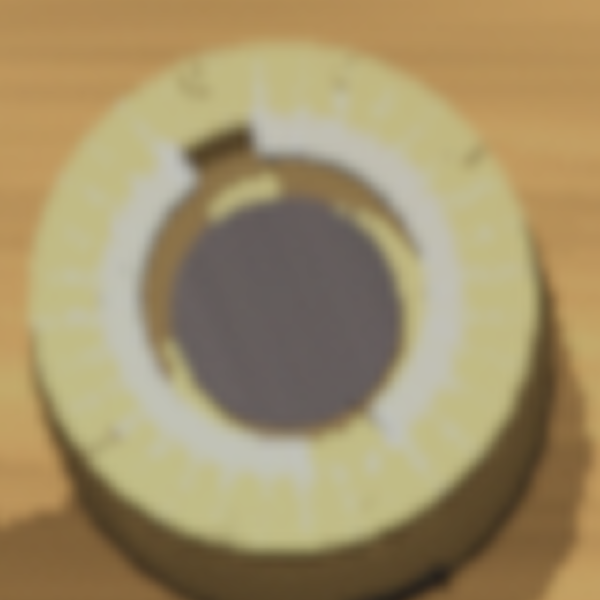

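View pics/s2.png

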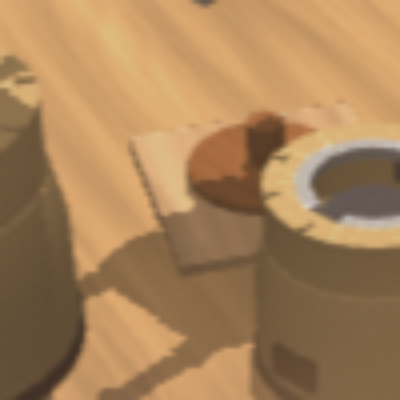

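The rectified rim spans columns 31–540 and rows 40–551. That puts the centre at about (.574,.041) with the right diameter, and rib angles of 22.6°, −15° and −52.6° give a slot axis of 22.5°. The cover stands on the board. Next is the lid.

```bash
cat >> h.py <<'E'
def rimfit(n,im,c0,z=.12,r0=.063,S=4000.,N=640,thr=12):
    jj,ii=np.meshgrid(np.arange(N),np.arange(N)); P=np.stack([c0[0]-(ii-N/2)/S,c0[1]-(jj-N/2)/S,0*ii+z],-1).reshape(-1,3)
    uv=proj(n,P).astype(np.float32).reshape(N,N,2)
    R=cv2.remap(im,uv[...,0],uv[...,1],cv2.INTER_CUBIC)
    g=cv2.GaussianBlur(cv2.cvtColor(R,cv2.COLOR_BGR2LAB).astype(np.float32),(5,5),0); pts=[]
    for a in np.linspace(0,2*np.pi,181)[:-1]:
        r=np.arange(r0-.006,r0+.007,.00025); u=N/2+r*S*np.cos(a); v=N/2+r*S*np.sin(a)
        L=cv2.remap(g,u.astype(np.float32)[None],v.astype(np.float32)[None],cv2.INTER_LINEAR)[0]
        d=np.linalg.norm(L[4:]-L[:-4],axis=1); i=d.argmax()
        if d[i]>thr: pts.append([u[i+2],v[i+2]])
    pts=np.array(pts); f=lambda q:np.sum(np.minimum(np.abs(np.hypot(*(pts-q[:2]).T)-r0*S),4))
    r=minimize(f,[N/2,N/2],method="Nelder-Mead",options=dict(initial_simplex=[[N/2,N/2],[N/2+12,N/2],[N/2,N/2+12]])).x
    res=np.abs(np.hypot(*(pts-r[:2]).T)-r0*S)
    return np.array([c0[0]-(r[1]-N/2)/S,c0[1]-(r[0]-N/2)/S]),len(pts),int((res<2.5).sum())
E
python3 - <<'E'
from h import *
from station import *
S=get_image("side")[:,:,::-1].copy(); T=get_image("top")[:,:,::-1].copy(); cv2.imwrite("pics/S.png",S)
for n,im in(("side",S),("top",T),("top",cv2.imread("pics/t1.png"))):
    print(n,"rim",*rimfit(n,im,(.574,.041)),"lid disc",*rimfit(n,im,(.5375,-.262),.027,.046))
E
```

```text
side rim [0.57517294 0.04456462] 120 73 lid disc [ 0.53820253 -0.26148956] 177 98
top rim [0.57302447 0.0412816 ] 90 63 lid disc [ 0.53142912 -0.26136856] 64 42
top rim [0.57301988 0.04120021] 90 64 lid disc [ 0.53144612 -0.26120249] 63 46
```

Run:
```python
from h import *
from station import *
print(back("top",(451.1,252.2),.026))
x,y=.5378,-.2618; 
p=read_position(); move_l([p[0],p[1],.24],vel=.3)
move_pose([x,y,.14],down(.98)); move_l([x,y,.032],vel=.12)
print("F",np.round(read_force(),1)); grip(0); print("w",read_grip_width(),np.round(read_force(),1))
move_l([x,y,.15],vel=.15); move_l([x,y,.24],vel=.25); print("w",read_grip_width(),np.round(read_force(),1))
gx,gy=.574,.042
move_pose([gx,gy,.24],down(.393+np.pi/2)); move_l([gx,gy,.185],vel=.15)
S=get_image("side")[:,:,::-1].copy(); T=get_image("top")[:,:,::-1].copy(); cv2.imwrite("pics/S2.png",S); cv2.imwrite("pics/T2.png",T)
cv2.imwrite("pics/v.png",np.hstack([cv2.resize(S[180:290,260:370],None,fx=3.6,fy=3.6,interpolation=cv2.INTER_CUBIC),cv2.resize(T[170:280,245:355],None,fx=3.6,fy=3.6,interpolation=cv2.INTER_CUBIC)]))
print(read_position(),read_time_s())
for n in("side","top"):
    d=near("lid_mid",n,proj(n,[[gx,gy,.185]])[0])
    if d:
        f=lambda th:fit({n:d["mask"]},[LID[0],LID[1]],.153,[gx,gy,th]); print(n,f(.39),int(d["mask"].sum()))
    print(n,"disc edge",rimfit(n,S if n=="side" else T,(gx,gy),.18,.046))
```

```text
[ 0.53583323 -0.26363813  0.026     ]
F [ 0.  -0.5  1. ]
w 0.1530459818975304 [-1.4 -0.4  2.7]
w 0.1539559921718624 [-0.2 -0.3 -2.8]
[0.57534102 0.04149794 0.1864873 ] 19.2333
side (array([0.57543085, 0.04809684, 0.38173521]), np.float64(0.1902843071412581)) 814
side disc edge (array([0.57446049, 0.04179911]), 114, 48)
top (array([0.57543229, 0.04242535, 0.21213542]), np.float64(0.6796730819931452)) 675
top disc edge (array([0.57393134, 0.04049253]), 73, 27)
```

View pics/v.png

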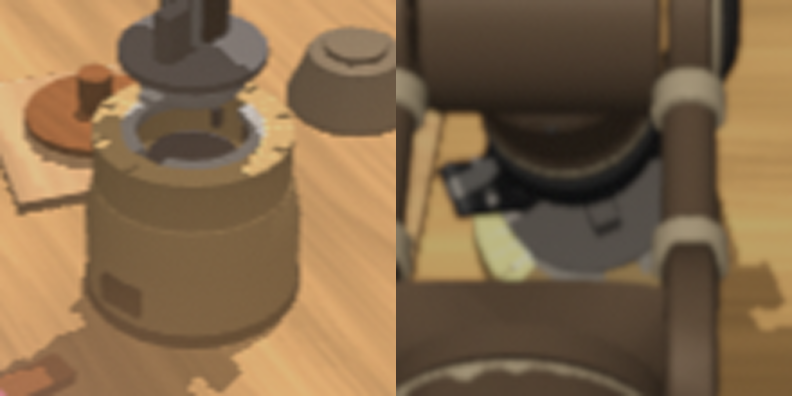

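Side view: the lid hangs level above the mouth, its disc at crop columns 118–269 against the rim's 92–298, so it is centred within about 1 mm. I'll descend with a force guard and correct sideways by compliance.

```bash
cat > ins.py <<'E'
from h import *
from station import *
def descend(xy,z,zend,o,step=.0015,fmax=12):
    xy=np.array(xy,float)
    while z>zend:
        z=max(z-step,zend); move_l([*xy,z],ori=o,vel=.04); f=read_force()-F0
        if np.hypot(*f[:2])>2.5: xy+=np.clip(f[:2]*.00012,-.0006,.0006)   # give way sideways
        if z<.1585: print(np.round([*xy*1e3,z*1e3,read_position()[2]*1e3],1),np.round(f,1),np.round(read_ft_torque()-M0,2))
        if f[2]>fmax: return False,xy,z
    return True,xy,z
E
python3 - <<'E'
import ins
from ins import *
ins.F0=read_force(); ins.M0=read_ft_torque(); print(np.round(read_position(),4),ins.F0)
o=down(.393+np.pi/2); xy=[.574,.042]
move_l([*xy,.16],ori=o,vel=.1)
ok,xy,z=descend(xy,.16,.1315,o); print(ok,xy,z,read_position(),read_time_s())
E
```

```text
[0.5753 0.0418 0.1866] [ 0.42783072 -0.09781588 -2.85250886]
[574.   42.  157.  157.1] [0.1 0.2 0.9] [ 0.06 -0.07 -0.05]
[574.   42.  155.5 155.3] [0.2 0.6 0.3] [ 0.09 -0.09  0.03]
[574.   42.  154.  153.8] [-0.3 -0.1 -0. ] [ 0.01 -0.03  0.05]
[574.   42.  152.5 152.3] [-0.1  0.1  0.8] [ 0.06 -0.05  0.03]
[574.   42.  151.  150.8] [-0.5  0.3  0.7] [-0.   -0.04  0.04]
[574.   42.  149.5 149.3] [ 0.6 -0.4 -0.3] [ 0.01 -0.11 -0.01]
[574.   42.  148.  147.9] [-0.7 -0.5  0.3] [ 0.04 -0.07  0.07]
[574.   42.  146.5 146.4] [0.6 0.5 0.3] [-0.01 -0.08  0.01]
[574.   42.  145.  144.9] [0.3 0.1 0.4] [-0.04 -0.07  0.03]
[574.   42.  143.5 143.4] [-0.2 -0.8  0.5] [-0.06 -0.12  0.01]
[574.   42.  142.  141.9] [ 0.2  0.9 -0.1] [-0.04 -0.18  0.01]
[574.   42.  140.5 140.4] [-0.1 -1.2  0.2] [-0.12 -0.22  0.06]
[574.   42.  139.  138.9] [-0.  -0.5 -0.3] [-0.13 -0.16 -0.01]
[574.   42.  137.5 137.4] [ 0.1 -1.   0.3] [-0.09 -0.22  0.04]
[574.   42.  136.  135.8] [-0.2 -0.6  0.7] [-0.1  -0.16  0.04]
[574.   42.  134.5 134.2] [0.4 0.8 0.3] [ 0.04 -0.07  0.04]
[574.   42.  133.  132.8] [-0.4 -1.  -0. ] [0.01 0.02 0.02]
[574.   42.  131.5 132.2] [-2.3  0.5  5.1] [0.04 0.15 0.06]
True [0.574 0.042] 0.1315 [0.57429544 0.04203257 0.13215586] 24.4833
```

Seated on the first try: contact at TCP z 132 mm, as computed. Now I turn it in small steps.

Run:
```python
from h import *
from station import *
hold(.3); xy=[.574,.042]
print(np.round(read_position(),4))
for a in np.r_[np.arange(5,36,5),37.5]:
    move_l([*xy,.1317],ori=down(.393+np.pi/2-np.radians(a)),vel=.03)
    w=read_tool_rot(); M=Ro.from_quat([w[1],w[2],w[3],w[0]]).as_matrix()
    print(a,"tool turned",round(90+22.5-np.degrees(np.arctan2(M[1,2],M[0,2])),1),np.round(read_position(),4),np.round(read_force(),1),np.round(read_ft_torque(),2))
    if abs(read_force()).max()>25: print("stop"); break
hold(.5)
S=get_image("side")[:,:,::-1].copy(); T=get_image("top")[:,:,::-1].copy(); cv2.imwrite("pics/S3.png",S)
cv2.imwrite("pics/v3.png",np.hstack([cv2.resize(S[180:290,260:370],None,fx=3.6,fy=3.6,interpolation=cv2.INTER_CUBIC),cv2.resize(T[170:280,245:355],None,fx=3.6,fy=3.6,interpolation=cv2.INTER_CUBIC)]))
print(read_position(),read_grip_width(),read_time_s())
```

```text
[0.5743 0.042  0.1321]
5.0 tool turned 4.9 [0.5746 0.0419 0.1322] [-1.1 -0.1  4. ] [ 0.03  0.09 -0.09]
10.0 tool turned 9.8 [0.5746 0.0418 0.1321] [-1.  -1.4  5.3] [-0.2   0.11 -0.08]
15.0 tool turned 14.8 [0.5746 0.0417 0.1322] [-0.1 -1.4  5.3] [-0.19 -0.03 -0.02]
20.0 tool turned 19.8 [0.5746 0.0417 0.1322] [-0.3 -1.9  4.8] [-0.29  0.11 -0.13]
25.0 tool turned 24.8 [0.5746 0.0416 0.1321] [ 0.4 -2.4  5.3] [-0.22  0.03 -0.06]
30.0 tool turned 29.8 [0.5747 0.0415 0.1322] [-0.9 -2.1  4.7] [-0.33  0.04 -0.08]
35.0 tool turned 34.8 [0.5746 0.0414 0.1322] [-0.6 -2.   4.7] [-0.31  0.06 -0.07]
37.5 tool turned 37.3 [0.5746 0.0414 0.1321] [-0.9 -2.3  4.8] [-0.3   0.02  0.  ]
[0.57454741 0.04142157 0.13216076] 0.15325533435900499 27.3833
```

View pics/v3.png

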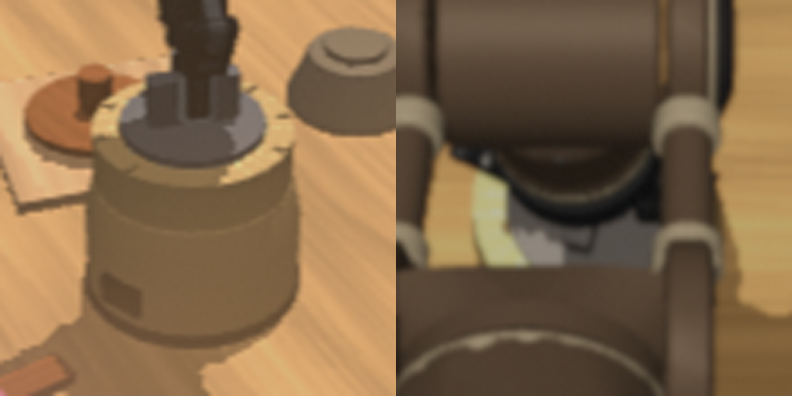

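The lid sits flush on the rim. The bar spans 92 crop pixels in the side view (25.6 image pixels), and 25.5 is predicted for a bar at −15°, so it followed the jaws. The cover and bystanders are unchanged, so I'm handing in.

```bash
python3 -c "
from station import *
print(read_grip_width(),read_force(),read_time_s()); job_done()"
```

```text
0.15325533435900499 [-0.29902656 -3.31638649  5.73474755] 27.3833
the job is handed in; nothing more can be done
```

The job is handed in at 27.4 s of the 58 s allowed; `job_done` reports no verdict.

**What I did**
- **Cover:** I lifted it off the grinder by its knob and lowered it onto the plywood board. I released it only after feeling contact, with the TCP at 30 mm, which is where I had computed the board to be.
- **Lid in:** I gripped the grey lid by its bar, lined it up with the slots at 22.5°, and lowered it under a force guard. It went in first try and seated at TCP z 132 mm, again as computed.
- **Lid turned:** I turned it 37.5° clockwise in small steps and finished still gripping the bar, with a light downward push.

**Last checks**
- **Turn:** the tool had turned 37.3°. In the side picture the bar's width matched the half-way position (25.6 pixels seen, 25.5 predicted).
- **Lid and grip:** the lid looked flush with the rim and near the rim centre I had measured. The gripper opening was unchanged at 0.153. Outside forces stayed below about 6 N.
- **Cover and bystanders:** the last pictures show the cover standing on the board and the bowl in place. I never moved near the saucer or the tool, but I did not measure them again.

**What disagreed**
- **Rim centre:** the two cameras differed by about 2–3 mm; I used a value between them.
- **Lid position:** one top-camera edge fit was 6 mm off in x and I discarded it.
- **Spring:** the moment reading was too noisy to confirm the roughly 0.1 N m spring torque.

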